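# Set the winder's speed selector by fingertip and start it

## Robot

A 7-joint arm with a two-finger parallel gripper is mounted at the origin on the work surface. World frame = base frame: x ahead of the robot, y to its left, z up, the work surface at z = 0. Lengths are in m, angles in degrees, forces in N, time in s.
With the tool pointing down it reaches from about 0.425 to 0.875 m from the base axis. Payload 4.7 kg.
Tool frame: the origin (TCP) lies midway between the tips of the shut fingers; the grasp point (between the pads) lies 19 mm behind it; z points along the fingers, x is the direction in which the jaws open and shut, and the axes are right-handed (so a half turn about z gives the same grasp; the last joint's range is limited). The gripper opens to 87 mm and grips with 3 to 60 N. Pads are 19 mm wide; open, the fingers measure 117 mm over their backs; the gripper's body (75 mm by 190 mm) begins 51 mm behind the grasp point.
Start: joints at [-73.906, 18.392, -4.016, 83.108, 1.295, 78.541, -3.26], TCP at [0.171, 0.627, 0.191] pointing down, gripper open.
Joint ranges: [-163.93, 163.93], [-17.29, 119.83], [-79.2, 71.16], [3.27, 140.29], [-89.18, 269.18], [5.43, 117.66], [-154.24, 154.24]. Speed limits (degrees/s): [147.25, 147.25, 180, 180, 180, 180, 180].

## Interface

Orientations are given as [roll, pitch, yaw] about the fixed x, y, z axes, in that order (R = Rz(yaw) Ry(pitch) Rx(roll)).
In Python, from cell import env gives the robot as it stands.
- The arm moves only by the tool carry_out, never from a script. Its argument "plan" is a list of rows, each an object with "grip": the closure, from 0 (fully open) to 1 (shut); "dp": the shift along the tool's x, y, z in m, a list of three; "rotation": the turn, a rotation vector about the tool's x, y, z in degrees, a list of three. In form: [{"grip": grip, "dp": [dx, dy, dz], "rotation": [wx, wy, wz]}, ...]. A call has 1 to 8 rows; each row shifts and turns the pose as measured when the row begins, along the tool's axes as they then stand; what a row does not reach is not made up. A row lasts 1/12 s, in which the tool goes at most 41.7 mm and 7.16 degrees, less where a joint would pass 70% of its speed; a pose out of reach is approached as far as the arm can. A call is refused whole if a number of a shift passes 0.0417 or a number of a turn 7.16, either way. A call with a gripper value outside its range is refused whole. The fingers move at their own pace and stop on an object; "force" is the grip in N (left out, the last holds). Time passes only in rows, so rows that do not move let the fingers close. It gives the time, the measured TCP pose, the force and the opening at its end, in the units of the state.
- env.get_obs(): the state, without advancing time (a new reading comes with each control period).
- env.read_camera(name): name is "scene" or "top" or "wrist"; returns the picture (384x512x3 uint8, red, green, blue); there is no depth.
- env.camera_params(name): a dict with "fx", "fy", "cx", "cy" (pixels), "R" (3x3) and "t" (3): a world point X has camera coordinates R X + t. Camera axes: x right, y down, z forward; pixel columns grow to the right and rows downward; lengths in m; the calibration is good to about 2 mm. A picture is of the moment at which its call begins: read the wrist's pose just before it. camera_params takes no time and is no camera call; for the wrist camera it gives the pose at the moment of the call.
- env.sign_off(): hands the job in, once; it reports no verdict.
The state is a dict: "time_s": time; "qpos": joint angles; "joint_velocities": joint speeds; "effort": joint torques, N m; "tool_pos": TCP position; "tool_rot": TCP orientation; "force": force on the tool from outside, world axes, zero at the start; "wrist_torque": the same for the moment, N m; "grip_width": finger opening in m.
Only numpy, scipy, OpenCV 4.12 (cv2) and the standard library are available. Lean on these libraries where they do the work, as an engineer would, in place of code of your own. Each camera call takes 0.05 s, during which the arm holds its last target. There are 200 camera calls.

## Task

With a fingertip, push the pointer handle of the rotary selector clockwise, click by click, to speed four (the fourth click from the off dot) and not beyond; then, with the selector resting there, press the big round start button fully down and let it come up again. Do not take the handle between the fingers, do not press the button before the speed is set, and leave the loose things lying where they are.

Things in the scene. Friction and masses are not known exactly. Their poses are not given: they have to be found in the camera images.
- selector_box: Fixed grey box, 190 (x) x 160 (y) x 60 mm high, aluminium top plate. Origin: centre of its underside. Its x points away from the robot, yaw up to 0.4 rad either way. On top, axis at (-20, 0) mm, the selector; round it, 49 to 66 mm out, seven flat marks 40 degrees apart: a dot for off (120 degrees anticlockwise of +x), then clockwise six bars, longer with speed; speed four is 40 degrees clockwise of +x.
- selector (a joint): Selector angle, rad: 0 at off (end stop), growing clockwise from above, to 4.189 at speed six (end stop). A click every 0.698; speed four is 2.793. It starts in (or at once snaps into) off, one or two. Between clicks a spring bump resists with up to 0.13 N m (4 N at the handle's end); pushed past halfway the selector snaps on by itself to the next click and stays.
- selector_axis (a point): On the selector's axis at the handle's top, 100 mm above the bench; x runs along the handle to its pointing end, z up; turns with it. Selector: black disc 60 mm across, 8 mm thick, on the top plate; on it an upright bar handle 12 mm thick, from 8 to 40 mm above the plate, reaching 42 mm from the axis on the pointing side (white line on top), 22 mm on the other.
- selector_tip (a point): Top of the handle at its pointing end, 42 mm from the axis, 100 mm above the bench.
- start_station: Fixed grey block 80 x 80 x 50 mm that carries the start button; it stands to the left or the right of the selector box, in exchange with the lamp block. Origin: centre of its underside.
- start_button_top (a point): Centre of the top of the start button, a grey plastic round button 36 mm across in a dark steel collar; 72 mm above the bench when up.
- start_button (a joint): Travel of the start button, m: 0 up, 0.006 fully down. A spring holds it up; fully down takes about 5 N.
- lamp_station: Fixed grey block like the button's, but with a white domed signal lamp on it, 92 mm high in all. Not to be used. Origin: centre of its underside.
- sleeve: Loose bystander: aluminium tube 22 mm across, 28 mm high, standing on the rear edge strip of the selector box's top plate. Origin: centre of its underside.
- thimble: Loose bystander: steel teardrop eye about 75 x 52 x 12 mm, lying behind the selector box to the right. Origin: under its middle.
- shackle: Loose bystander: steel U shackle about 75 x 60 x 14 mm lying on the right of the bench. Origin: under its middle.
- screwdriver: Loose bystander: screwdriver lying across the bench behind the selector box. Origin: under its middle.
- hammer: Loose bystander: hammer lying on the left of the bench. Origin: under its middle.
- grease_can: Loose bystander: steel can 66 mm across, 90 mm high, standing at the back right. Origin: centre of its underside.
- bobbin: Loose bystander: wooden bobbin 60 mm across, 60 mm high, standing at the back left. Origin: centre of its underside.

How it is judged (in metres and radians):
On the way, in this order (a step that is already met when the one before it is completed fails the run):
1. the selector rests in the fourth click, speed four (value of joint selector between 2.65253 and 2.93253 rad), for 0.3 s.
2. the start button is pressed down (all of step 1 and value of joint start_button above 0.0045 m), for 0.05 s.
At the end, for the whole second after the job is handed in: The selector rests at speed four (within 0.14 rad), the start button has been pressed at least 4.5 mm down after that and is up again (within 1.5 mm), and every loose thing is within 20 mm of where it began (all of step 1 and value of joint start_button below 0.0015 m and distance of each of sleeve, thimble, shackle, screwdriver, hammer, grease_can, bobbin from where it was at the start of the episode below 0.02 m); the robot touches nothing.
It fails at once if the selector is turned beyond speed four, over towards speed five (value of joint selector above 3.09253 rad).
It fails at once if the start button is pressed (3 mm or more) while the selector is not at speed four (value of joint start_button above 0.003 m and not (value of joint selector between 2.65253 and 2.93253 rad)).
It fails at once if the handle is taken between the fingers (the grasp point is within the handle's thickness, low enough for the fingertips to straddle it) (y of the grasp point in the frame of selector_axis between -0.005 and 0.005 m and x of the grasp point in the frame of selector_axis between -0.03 and 0.05 m and z of the grasp point in the frame of selector_axis below 0.015 m).
It fails at once if a loose thing is shoved, lifted or carried more than 20 mm (distance of any of sleeve, thimble, shackle, screwdriver, hammer, grease_can, bobbin from where it was at the start of the episode above 0.02 m).
It also fails if it takes over 51 s, if anything falls off the work surface, if the arm or the gripper's body presses on something with over 40 N, if the wrist force passes 120 N, or if a joint passes its speed limit or range.

## Working session

There is one attempt and no reset: what is moved stays moved. The work goes in short steps, Python scripts to look and compute and a tool call to move; the robot and the scene stay as the last step left them, time stands still between calls to the robot, and variables do not carry over. Pictures are saved under pics/ and viewed, about 8 in all and at most 12, crops included, and the job is handed in when it is done.

Besides the shell and the picture viewer there is one more tool, called by a JSON object that holds its "api" and its "payload", one argument or row to a line. carry_out: Moves the arm, as the interface text tells. Its arguments: {"type":"object","properties":{"plan":{"type":"array","items":{"type":"object","properties":{"grip":{"type":"number"},"dp":{"type":"array","items":{"type":"number"}},"rotation":{"type":"array","items":{"type":"number"}}}}},"force":{"type":"number"}},"required":["plan"]}

```bash
mkdir -p pics; cat > h.py <<'E'
import numpy as np, cv2
from cell import env
def ray(cam,u,v,z,p=None):
    p=p or env.camera_params(cam); R=np.array(p["R"]);t=np.array(p["t"])
    d=R.T@np.array([(u-p["cx"])/p["fx"],(v-p["cy"])/p["fy"],1]); c=-R.T@t
    return c+d*(z-c[2])/d[2]
def proj(cam,X):
    p=env.camera_params(cam); c=np.array(p["R"])@np.array(X)+np.array(p["t"])
    return c[0]/c[2]*p["fx"]+p["cx"],c[1]/c[2]*p["fy"]+p["cy"]
def shot(cam,f):
    im=env.read_camera(cam)[:,:,::-1].copy(); cv2.imwrite("pics/"+f,im); return im
E
python3 - <<'E'
from h import *
o=env.get_obs(); print({k:np.round(v,3) for k,v in o.items()})
a=shot("top","top0.png"); b=shot("scene","sc0.png")
for c in("top","scene"):
    p=env.camera_params(c);print(c,p["fx"],-np.array(p["R"]).T@p["t"])
cv2.imwrite("pics/top0b.png",cv2.resize(a,(800,600),interpolation=cv2.INTER_CUBIC))
E
```

```text
{'time_s': np.float64(0.0), 'qpos': array([-73.904,  18.439,  -4.015,  83.174,   1.295,  78.54 ,  -3.26 ]), 'joint_velocities': array([-0.038, -0.019, -0.12 ,  0.048,  0.052,  0.089, -0.037]), 'effort': array([ 0.0000e+00, -4.9129e+01, -4.0400e-01, -3.1253e+01, -6.4000e-02,
        4.4000e-02,  0.0000e+00]), 'tool_pos': array([0.171, 0.626, 0.19 ]), 'tool_rot': array([1.79994e+02, 1.08000e-01, 7.47140e+01]), 'force': array([-0.333, -0.389,  0.804]), 'wrist_torque': array([-0.006,  0.024,  0.016]), 'grip_width': np.float64(0.087)}
top 435.5343927831555 [0.4612987  0.03220794 1.3649245 ]
scene 399.9201866342532 [1.08477227 0.71133767 1.01101836]
```

View pics/top0b.png

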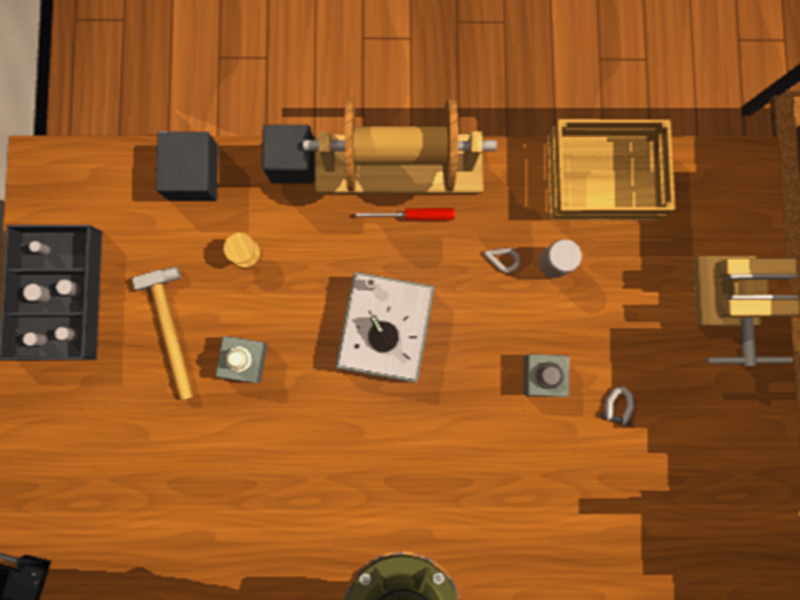

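View pics/sc0.png

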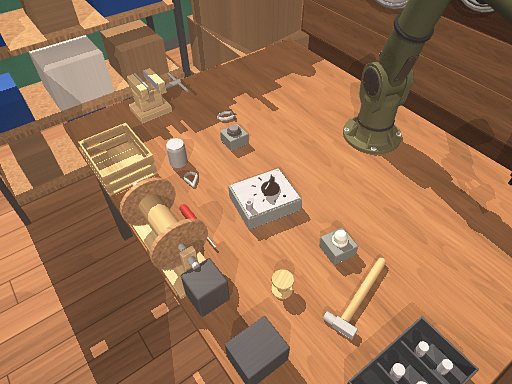

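The top view (800x600) shows the box at about (385,328) with the handle pointing up-left from the disc at (382,336). The button block is on the right at (548,375), the lamp on the left at (238,358), and the sleeve at (370,284). Next I measure these and look at a crop.

```bash
python3 - <<'E'
from h import *
a=cv2.imread("pics/top0.png")
hsv=cv2.cvtColor(a,cv2.COLOR_BGR2HSV)
x0,y0,x1,y1=205,165,290,255
m=np.zeros(a.shape[:2],np.uint8)
m[y0:y1,x0:x1]=((hsv[y0:y1,x0:x1,1]<60)&(hsv[y0:y1,x0:x1,2]>130))*255
cs,_=cv2.findContours(m,cv2.RETR_EXTERNAL,cv2.CHAIN_APPROX_NONE);c=max(cs,key=cv2.contourArea)
pts=np.array([ray("top",*q[0],.06)[:2] for q in c],np.float32)
r=cv2.minAreaRect(pts);print("plate",r,cv2.boxPoints(r).round(4).tolist())
# dark disc
m=np.zeros(a.shape[:2],np.uint8);m[195:240,225:270]=(hsv[195:240,225:270,2]<60)*255
cs,_=cv2.findContours(m,0,1);c=max(cs,key=cv2.contourArea);(u,v),rr=cv2.minEnclosingCircle(c);print("disc",u,v,rr,ray("top",u,v,.068))
# button
g=hsv[225:255,335:366];print(ray("top",549/1.5625,375/1.5625,.072))
cr=cv2.resize(a[165:255,205:290],None,fx=6,fy=6,interpolation=cv2.INTER_CUBIC)
cr2=cv2.resize(a[220:260,330:370],None,fx=7,fy=7,interpolation=cv2.INTER_CUBIC)
o=np.zeros((540,800,3),np.uint8);o[:540,:510]=cr;o[:280,515:795]=cr2;cv2.imwrite("pics/crop.png",o)
E
```

```text
plate ((0.5472159385681152, 0.027819275856018066), (0.154533252120018, 0.18416157364845276), 79.37113189697266) [[0.4424999952316284, -0.031099999323487282], [0.6234999895095825, -0.06509999930858612], [0.6520000100135803, 0.0868000015616417], [0.47099998593330383, 0.12070000171661377]]
disc 244.5 215.0 9.12424373626709 [0.52694569 0.0333171  0.068     ]
[ 0.45090262 -0.28321517  0.072     ]
```

View pics/crop.png

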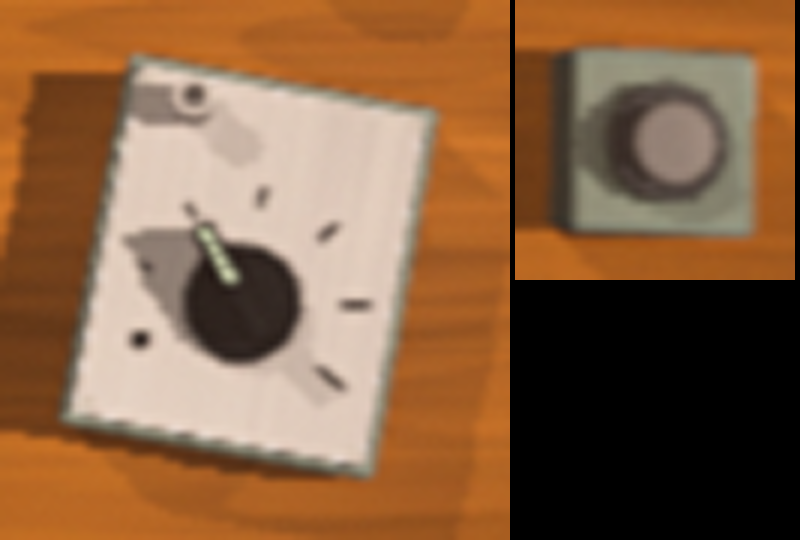

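The handle points at speed two: the marks, clockwise from the dot, are at crop (140,340), (148,265), (190,210), (263,197) and (328,232). That means two clicks to go. I'll travel with the gripper shut to the anticlockwise side of the handle.

{"api": "carry_out", "payload": {
  "plan": [
    {"grip": 1,"dp": [-0.026,0.03,0],"rotation": [0,0,0]},
    {"grip": 1,"dp": [-0.026,0.03,0],"rotation": [0,0,0]},
    {"grip": 1,"dp": [-0.026,0.03,0],"rotation": [0,0,0]},
    {"grip": 1,"dp": [-0.026,0.03,0],"rotation": [0,0,0]},
    {"grip": 1,"dp": [-0.026,0.03,0],"rotation": [0,0,0]},
    {"grip": 1,"dp": [-0.026,0.03,0],"rotation": [0,0,0]},
    {"grip": 1,"dp": [-0.026,0.03,0],"rotation": [0,0,0]},
    {"grip": 1,"dp": [-0.026,0.03,0],"rotation": [0,0,0]}
  ]
}}

```text
time_s: 0.77
tool_pos: [0.3445, 0.359, 0.183]
tool_rot: [-179.5, 0.4, 75.9]
force: [0.3, 0.2, -0.2]
grip_width: 0.0415
```

```bash
cat >> h.py <<'E'
from scipy.spatial.transform import Rotation as Ro
def go(p,yaw):
    o=env.get_obs(); R=Ro.from_euler("xyz",o["tool_rot"],degrees=True)
    d=R.inv().apply(np.array(p)-o["tool_pos"]); w=(R.inv()*Ro.from_euler("xyz",[180,0,yaw],degrees=True)).as_rotvec(degrees=True)
    print("t",o["time_s"],"pos",o["tool_pos"].round(4),"rot",o["tool_rot"].round(1),"F",o["force"].round(1),"w",o["grip_width"]); print("dp",d.round(4),"rot",w.round(2))
E
python3 -c "
from h import *
go([.539,.072,.19],29.4)"
```

```text
t 0.7667 pos [0.3445 0.359  0.183 ] rot [-179.5    0.4   75.9] F [ 0.3  0.2 -0.2] w 0.04152278289293794
dp [-0.2311  0.2584 -0.0074] rot [-0.28  0.62 46.51]
```

{"api": "carry_out", "payload": {
  "plan": [
    {"grip": 1,"dp": [-0.027,0.03,-0.001],"rotation": [0,0,0]},
    {"grip": 1,"dp": [-0.027,0.03,-0.001],"rotation": [0,0,0]},
    {"grip": 1,"dp": [-0.027,0.03,-0.001],"rotation": [0,0,0]},
    {"grip": 1,"dp": [-0.027,0.03,-0.001],"rotation": [0,0,0]},
    {"grip": 1,"dp": [-0.027,0.03,-0.001],"rotation": [0,0,0]},
    {"grip": 1,"dp": [-0.027,0.03,-0.001],"rotation": [0,0,0]},
    {"grip": 1,"dp": [-0.027,0.03,-0.001],"rotation": [0,0,0]},
    {"grip": 1,"dp": [-0.02,0.025,-0.001],"rotation": [0,0,0]}
  ]
}}

```text
time_s: 1.43
tool_pos: [0.5233, 0.0853, 0.189]
tool_rot: [-179.4, 0.5, 75.8]
force: [0.7, 0.1, 0.4]
grip_width: 0.0006
```

{"api": "carry_out", "payload": {
  "plan": [
    {"grip": 1,"dp": [0,0,0],"rotation": [0,0,6]},
    {"grip": 1,"dp": [0,0,0],"rotation": [0,0,6]},
    {"grip": 1,"dp": [0,0,0],"rotation": [0,0,6]},
    {"grip": 1,"dp": [0,0,0],"rotation": [0,0,6]},
    {"grip": 1,"dp": [0,0,0],"rotation": [0,0,6]},
    {"grip": 1,"dp": [0,0,0],"rotation": [0,0,6]},
    {"grip": 1,"dp": [0,0,0],"rotation": [0,0,6]},
    {"grip": 1,"dp": [0,0,0],"rotation": [0,0,4]}
  ]
}}

```text
time_s: 2.1
tool_pos: [0.5257, 0.0705, 0.186]
tool_rot: [179.7, 1.1, 26.5]
force: [0.3, -0.1, 0.2]
grip_width: 0.0004
```

```bash
python3 -c "
from h import *
go([.539,.072,.19],29.4)
im=shot('wrist','w1.png')
for X in ([.527,.0325,.1],[.527+.042*.871,.0325+.042*.491,.1]): print(proj('wrist',X))
"
```

```text
t 2.1 pos [0.5257 0.0705 0.186 ] rot [179.7   1.1  26.5] F [ 0.3 -0.1  0.2] w 0.0003872260519318249
dp [ 0.0125  0.0046 -0.0042] rot [ 0.23  1.1  -2.89]
(np.float64(240.55187782291094), np.float64(217.73057425941232))
(np.float64(278.3123648076408), np.float64(216.0916755370961))
```

View pics/w1.png

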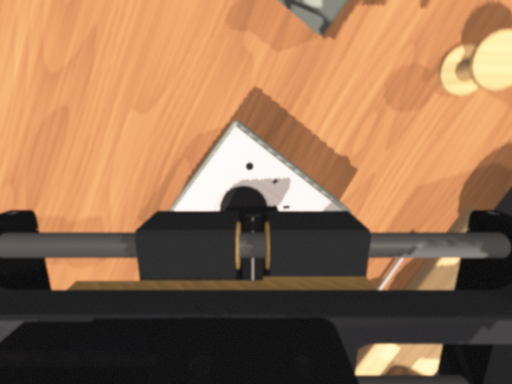

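```bash
python3 -c "
from h import *
print(ray('wrist',249,166,.06),ray('top',205+140/6,165+340/6,.06))
print('s4 mark',ray('top',205+328/6,165+232/6,.06),'s6',ray('top',205+332/6,165+378/6,.06),'s3',ray('top',205+263/6,165+197/6,.06),'sleeve',ray('top',205+193/6,165+95/6,.088))
print('handle top',ray('top',205+205/6,165+228/6,.1),ray('top',205+235/6,165+282/6,.1))
# button fit
print('btn',ray('top',330+(677-515)/7,220+143/7,.072))
"
```

```text
[0.51138073 0.08267907 0.06      ] [0.50771498 0.08165996 0.06      ]
s4 mark [ 0.56114323 -0.01236701  0.06      ] s6 [ 0.48828095 -0.01380054  0.06      ] s3 [0.57888528 0.02009595 0.06      ] sleeve [0.62692077 0.05456065 0.088     ]
handle top [0.56031414 0.04866842 0.1       ] [0.53403997 0.03422368 0.1       ]
btn [ 0.44960372 -0.28849421  0.072     ]
```

{"api": "carry_out", "payload": {
  "plan": [
    {"grip": 1,"dp": [0.006,0.002,0.01],"rotation": [0,1,-3]},
    {"grip": 1,"dp": [0.006,0.002,0.012],"rotation": [0,0,0]},
    {"grip": 1,"dp": [0,0,0.012],"rotation": [0,0,0]},
    {"grip": 1,"dp": [0,0,0],"rotation": [0,0,0]}
  ]
}}

```text
time_s: 2.48
tool_pos: [0.5381, 0.0727, 0.1493]
tool_rot: [179.8, 0.1, 29.7]
force: [-0.4, -0.4, -0.5]
grip_width: 0.0005
```

```bash
python3 -c "
from h import *
go([.539,.072,.08],29.4)"
```

```text
t 2.4833 pos [0.5381 0.0727 0.1493] rot [1.798e+02 1.000e-01 2.970e+01] F [-0.4 -0.4 -0.5] w 0.0005135508656061435
dp [0.0006 0.0008 0.0693] rot [0.2  0.14 0.28]
```

{"api": "carry_out", "payload": {
  "plan": [
    {"grip": 1,"dp": [0,0,0.018],"rotation": [0,0,0]},
    {"grip": 1,"dp": [0,0,0.018],"rotation": [0,0,0]},
    {"grip": 1,"dp": [0,0,0.018],"rotation": [0,0,0]},
    {"grip": 1,"dp": [0,0,0.01],"rotation": [0,0,0]},
    {"grip": 1,"dp": [0,0,0.005],"rotation": [0,0,0]},
    {"grip": 1,"dp": [0,0,0],"rotation": [0,0,0]}
  ]
}}

```text
time_s: 2.98
tool_pos: [0.5369, 0.0725, 0.0757]
tool_rot: [179.8, 0.4, 29.7]
force: [-0.8, 0.2, -0.2]
grip_width: 0.0006
```

```bash
cat > fr.py <<'E'
from h import *
A=np.array([.526,.0308])
o=env.get_obs();print("t",o["time_s"],"F",o["force"].round(1),"pos",o["tool_pos"].round(4),"rot",o["tool_rot"].round(1))
yaw=np.radians(o["tool_rot"][2]);d=o["tool_pos"][:2]-A
e=np.array([np.cos(yaw),np.sin(yaw)]);n=np.array([-e[1],e[0]])
print("in tool axes: radial",(d@e).round(4),"lateral ccw",(d@n).round(4),"-> implied handle deg if touching",np.degrees(np.arctan2(d[1],d[0])-np.arcsin(.0155/np.hypot(*d))).round(1))
E
python3 fr.py
```

```text
t 2.9833 F [-0.8  0.2 -0.2] pos [0.5369 0.0725 0.0757] rot [179.8   0.4  29.7]
in tool axes: radial 0.0301 lateral ccw 0.0308 -> implied handle deg if touching 54.3
```

{"api": "carry_out", "payload": {
  "plan": [
    {"grip": 1,"dp": [0,0.005,-0.002],"rotation": [0,0,0]},
    {"grip": 1,"dp": [0,0.004,-0.001],"rotation": [0,0,0]},
    {"grip": 1,"dp": [0,0.003,0],"rotation": [0,0,0]},
    {"grip": 1,"dp": [0,0.001,0],"rotation": [0,0,0]}
  ]
}}

```text
time_s: 3.32
tool_pos: [0.5457, 0.0605, 0.0815]
tool_rot: [179.8, 0.2, 29.7]
force: [0.6, 1.1, -0.1]
grip_width: -0.0001
```

```bash
python3 fr.py
```

```text
t 3.3167 F [ 0.6  1.1 -0.1] pos [0.5457 0.0605 0.0815] rot [179.8   0.2  29.7]
in tool axes: radial 0.0318 lateral ccw 0.016 -> implied handle deg if touching 30.7
```

{"api": "carry_out", "payload": {
  "plan": [
    {"grip": 1,"dp": [0.0008,0.0016,0],"rotation": [0,0,3]},
    {"grip": 1,"dp": [0.0008,0.0016,0],"rotation": [0,0,3]},
    {"grip": 1,"dp": [0.0008,0.0016,0],"rotation": [0,0,3]},
    {"grip": 1,"dp": [0.0008,0.0016,0],"rotation": [0,0,3]},
    {"grip": 1,"dp": [0.0008,0.0016,0],"rotation": [0,0,3]}
  ]
}}

```text
time_s: 3.73
tool_pos: [0.5562, 0.0535, 0.0857]
tool_rot: [179.8, -0.3, 14.0]
force: [0.2, -1.1, 0.5]
grip_width: 0.0005
```

```bash
python3 fr.py
```

```text
t 3.7333 F [ 0.2 -1.1  0.5] pos [0.5562 0.0535 0.0857] rot [179.8  -0.3  14. ]
in tool axes: radial 0.0347 lateral ccw 0.0147 -> implied handle deg if touching 12.7
```

{"api": "carry_out", "payload": {
  "plan": [
    {"grip": 1,"dp": [0,0.0016,0.002],"rotation": [0,0,3]},
    {"grip": 1,"dp": [0,0.0016,0.001],"rotation": [0,0,3]},
    {"grip": 1,"dp": [0,0.0016,0.001],"rotation": [0,0,2]},
    {"grip": 1,"dp": [0,0,0],"rotation": [0,0,0]}
  ]
}}

```text
time_s: 4.07
tool_pos: [0.56, 0.0476, 0.0848]
tool_rot: [179.8, -0.6, 5.3]
force: [-0.3, -0.5, -1.2]
grip_width: 0.0005
```

```bash
python3 fr.py; python3 -c "
from h import *
a=shot('scene','s1.png');b=shot('top','t1.png')
o=np.hstack([cv2.resize(x,(400,400),interpolation=cv2.INTER_CUBIC) for x in (a[150:240,220:310],b[165:255,205:295])]);cv2.imwrite('pics/c1.png',o)"
```

```text
t 4.0667 F [-0.3 -0.5 -1.2] pos [0.56   0.0476 0.0848] rot [179.8  -0.6   5.3]
in tool axes: radial 0.0354 lateral ccw 0.0136 -> implied handle deg if touching 2.2
```

View pics/c1.png

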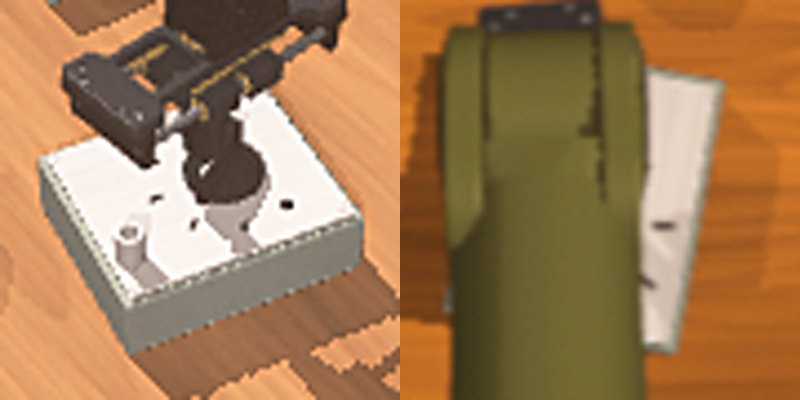

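{"api": "carry_out", "payload": {
  "plan": [
    {"grip": 1,"dp": [0.0004,0.0014,0.002],"rotation": [0,0,3]},
    {"grip": 1,"dp": [0.0004,0.0014,0.001],"rotation": [0,0,3]},
    {"grip": 1,"dp": [0.0004,0.0014,0.001],"rotation": [0,0,3]},
    {"grip": 1,"dp": [0.0004,0.0014,0.001],"rotation": [0,0,3]},
    {"grip": 1,"dp": [0.0004,0.0014,0.001],"rotation": [0,0,3]},
    {"grip": 1,"dp": [0.0004,0.0014,0.001],"rotation": [0,0,3]},
    {"grip": 1,"dp": [0.0004,0.0014,0],"rotation": [0,0,3]}
  ]
}}

```text
time_s: 4.75
tool_pos: [0.5639, 0.0397, 0.0801]
tool_rot: [-179.7, -0.8, -15.9]
force: [-0.3, -0.4, -1.2]
grip_width: 0.0003
```

```bash
python3 fr.py
```

```text
t 4.75 F [-0.3 -0.4 -1.2] pos [0.5639 0.0397 0.0801] rot [-179.7   -0.8  -15.9]
in tool axes: radial 0.034 lateral ccw 0.0189 -> implied handle deg if touching -10.2
```

{"api": "carry_out", "payload": {
  "plan": [
    {"grip": 1,"dp": [0,0.003,0],"rotation": [0,0,1]},
    {"grip": 1,"dp": [0,0.003,0],"rotation": [0,0,2]},
    {"grip": 1,"dp": [0,0.0025,0],"rotation": [0,0,2]},
    {"grip": 1,"dp": [0,0.0025,0],"rotation": [0,0,2]},
    {"grip": 1,"dp": [0,0,0],"rotation": [0,0,0]}
  ]
}}

```text
time_s: 5.17
tool_pos: [0.5608, 0.0288, 0.0811]
tool_rot: [-179.5, -0.8, -22.9]
force: [1.6, 0.0, -0.3]
grip_width: 0.0006
```

```bash
python3 fr.py
```

```text
t 5.1667 F [ 1.6  0.  -0.3] pos [0.5608 0.0288 0.0811] rot [-179.5   -0.8  -22.9]
in tool axes: radial 0.0328 lateral ccw 0.0116 -> implied handle deg if touching -29.8
```

{"api": "carry_out", "payload": {
  "plan": [
    {"grip": 1,"dp": [0,0.002,0],"rotation": [0,0,3]},
    {"grip": 1,"dp": [0,0.002,0],"rotation": [0,0,3]},
    {"grip": 1,"dp": [0,0,0],"rotation": [0,0,0]}
  ]
}}

```text
time_s: 5.42
tool_pos: [0.5594, 0.0252, 0.0818]
tool_rot: [-179.4, -0.8, -28.8]
force: [-0.1, 0.6, 0.0]
grip_width: 0.0002
```

```bash
python3 fr.py
```

```text
t 5.4167 F [-0.1  0.6  0. ] pos [0.5594 0.0252 0.0818] rot [-179.4   -0.8  -28.8]
in tool axes: radial 0.0319 lateral ccw 0.0112 -> implied handle deg if touching -36.8
```

{"api": "carry_out", "payload": {
  "plan": [
    {"grip": 1,"dp": [0,-0.008,-0.002],"rotation": [0,0,0]},
    {"grip": 1,"dp": [0,-0.005,-0.02],"rotation": [0,0,0]},
    {"grip": 1,"dp": [0,0,-0.03],"rotation": [0,0,0]},
    {"grip": 1,"dp": [0,0,-0.03],"rotation": [0,0,0]},
    {"grip": 1,"dp": [0,0,-0.015],"rotation": [0,0,0]},
    {"grip": 1,"dp": [0,0,0],"rotation": [0,0,0]}
  ]
}}

```text
time_s: 5.92
tool_pos: [0.5641, 0.0412, 0.1822]
tool_rot: [-179.5, -0.6, -27.8]
force: [1.2, 0.3, 0.3]
grip_width: 0.0005
```

```bash
python3 -c "
from h import *
go([.45,-.288,.19],-28.8)"
```

```text
t 5.9167 pos [0.5641 0.0412 0.1822] rot [-179.5   -0.6  -27.8] F [1.2 0.3 0.3] w 0.0005498743212789142
dp [ 0.0526  0.3444 -0.0102] rot [-0.51 -0.62  1.02]
```

{"api": "carry_out", "payload": {
  "plan": [
    {"grip": 1,"dp": [0.006,0.04,-0.001],"rotation": [0,0,0]},
    {"grip": 1,"dp": [0.006,0.04,-0.001],"rotation": [0,0,0]},
    {"grip": 1,"dp": [0.006,0.04,-0.001],"rotation": [0,0,0]},
    {"grip": 1,"dp": [0.006,0.04,-0.001],"rotation": [0,0,0]},
    {"grip": 1,"dp": [0.006,0.04,-0.001],"rotation": [0,0,0]},
    {"grip": 1,"dp": [0.006,0.04,-0.001],"rotation": [0,0,0]},
    {"grip": 1,"dp": [0.006,0.04,-0.001],"rotation": [0,0,0]},
    {"grip": 1,"dp": [0.006,0.035,-0.001],"rotation": [0,0,0]}
  ]
}}

```text
time_s: 6.58
tool_pos: [0.4667, -0.255, 0.183]
tool_rot: [-179.2, -0.7, -25.3]
force: [1.3, 0.1, -0.1]
grip_width: 0.0005
```

```bash
python3 -c "
from h import *
go([.45,-.288,.19],-28.8)
b=shot('top','t2.png');w=shot('wrist','w2.png');s=shot('scene','s2.png')
o=np.hstack([cv2.resize(x,(390,390),interpolation=cv2.INTER_CUBIC) for x in (b[165:255,205:295],s[100:220,190:310])]);cv2.imwrite('pics/c2.png',o)"
```

```text
t 6.5833 pos [ 0.4667 -0.255   0.183 ] rot [-179.2   -0.7  -25.3] F [ 1.3  0.1 -0.1] w 0.000476332960015178
dp [-0.0009  0.0368 -0.0076] rot [-0.87 -0.65  3.51]
```

View pics/c2.png

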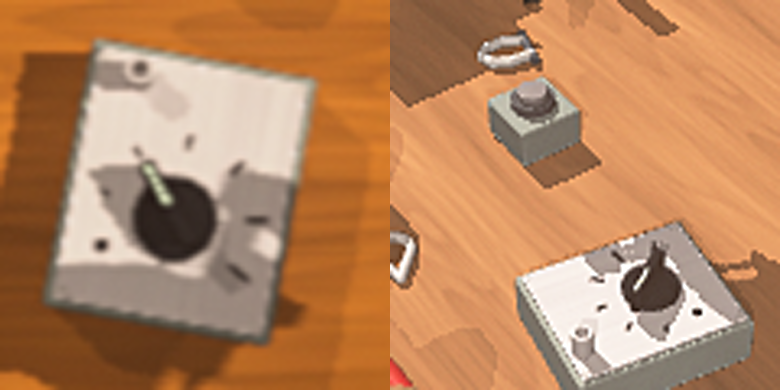

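The handle is still at mark two (white line at crop (148,165)–(165,203)). My finger never engaged it, which fits the forces staying near zero. I need to check where the fingers really were in the scene view.

```bash
python3 -c "
from h import *
go([.45,-.288,.19],-28.8)
P=[('tcp_s1',(.56,.0476,.0848)),('tip2',(.526+.042*.871,.0308+.042*.491,.1)),('tip3',(.567,.0231,.1)),('axis',(.526,.0308,.1)),('dot',(.508,.083,.06))]
a=cv2.imread('pics/s1.png');b=cv2.imread('pics/s2.png')
out=[]
for im in(a,b):
  c=cv2.resize(im[130:230,220:320],(400,400),interpolation=cv2.INTER_CUBIC)
  out.append(c)
for n,X in P:
  u,v=proj('scene',X);print(n,u,v)
  q=(int((u-220+.5)*4),int((v-130+.5)*4))
  cv2.circle(out[0],q,2,(0,0,255),-1);cv2.putText(out[0],n,(q[0]+4,q[1]),0,.35,(255,0,0))
cv2.imwrite('pics/c3.png',np.hstack(out))
"
```

```text
t 6.7333 pos [ 0.4663 -0.2563  0.183 ] rot [-179.2   -0.7  -25.7] F [ 0.4  1.8 -0.6] w 0.00045327655835595095
dp [-0.0008  0.0355 -0.0075] rot [-0.78 -0.65  3.12]
tcp_s1 265.21894631795584 190.13592603734236
tip2 265.3741707390792 187.92682975874166
tip3 258.7518179676219 183.23077733818815
axis 270.5791886053329 179.00375130998714
dot 284.8386304778856 194.737059359795
```

View pics/c3.png

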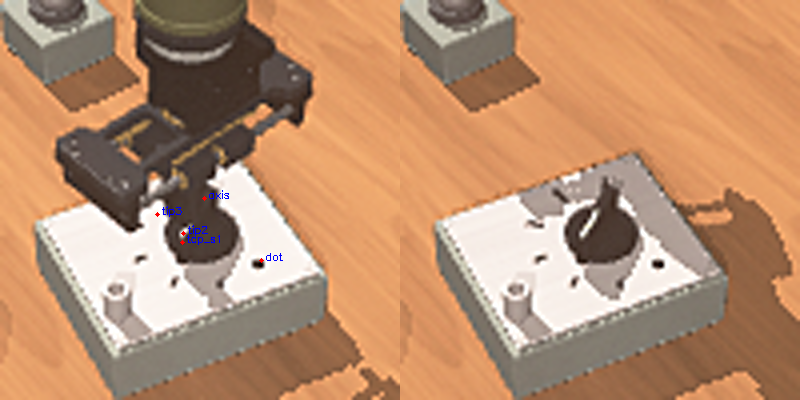

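```bash
python3 -c "
from h import *
o=env.get_obs();T=o['tool_pos'];p=env.camera_params('wrist');print('cam',-np.array(p['R']).T@p['t'],p['R'],T)
R=Ro.from_euler('xyz',o['tool_rot'],degrees=True)
b=cv2.imread('pics/s2.png');w=cv2.imread('pics/w2.png')
s=cv2.resize(b[40:160,180:300],(400,400),interpolation=cv2.INTER_CUBIC)
for d in(0,-.019,-.07):
  X=T+R.apply([0,0,d]);u,v=proj('scene',X);uw,vw=proj('wrist',X);print(d,(u,v),(uw,vw))
  cv2.circle(s,(int((u-180)*3.33),int((v-40)*3.33)),3,(0,0,255),-1)
  cv2.circle(w,(int(uw),int(vw)),3,(0,0,255),-1)
for k,c in(('top',0),):
  print('btn from wrist pred',proj('wrist',(.4496,-.2885,.072)))
cv2.imwrite('pics/c4.png',np.hstack([s,cv2.resize(w,(400,400))]))
"
```

```text
cam [ 0.4912178  -0.19910381  0.3772457 ] [[ 0.90110389 -0.43343116  0.01221555]
 [-0.42431826 -0.87565915  0.23059718]
 [-0.08925135 -0.2129753  -0.97297262]] [ 0.46625905 -0.25633891  0.18299289]
0 (np.float64(233.61480763884552), np.float64(107.0546877116983)) (np.float64(252.30019125065894), np.float64(212.93955368313166))
-0.019 (np.float64(233.4169305423408), np.float64(102.40893497612747)) (np.float64(252.30819682492267), np.float64(221.6489859212889))
-0.07 (np.float64(232.86540146005615), np.float64(89.4601511702708)) (np.float64(252.34044984156534), np.float64(256.7377195548087))
btn from wrist pred (np.float64(250.31151726023265), np.float64(213.38373117937883))
```

View pics/c4.png

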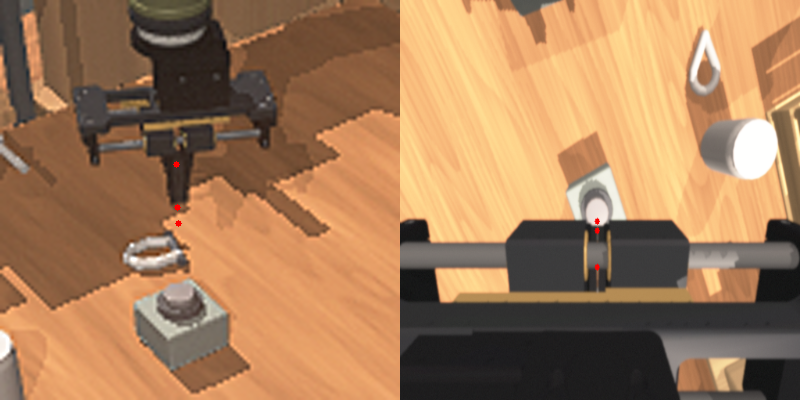

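The fingertip appears to end several mm short of the reported TCP. With the TCP drifting up to about 0.085, the tip most likely rode over the handle top instead of pushing it. I'll go back and work lower (TCP about 0.072), checking by picture.

```bash
python3 -c "
from h import *
go([.536,.074,.185],29.4)"
```

```text
t 6.7333 pos [ 0.4663 -0.2563  0.183 ] rot [-179.2   -0.7  -25.7] F [ 0.4  1.8 -0.6] w 0.00045327655835595095
dp [-0.0803 -0.3279  0.0014] rot [ -0.39  -0.98 -55.08]
```

{"api": "carry_out", "payload": {
  "plan": [
    {"grip": 1,"dp": [0,0,0],"rotation": [0,0,-7]},
    {"grip": 1,"dp": [0,0,0],"rotation": [0,0,-7]},
    {"grip": 1,"dp": [0,0,0],"rotation": [0,0,-7]},
    {"grip": 1,"dp": [0,0,0],"rotation": [0,0,-7]},
    {"grip": 1,"dp": [0,0,0],"rotation": [0,0,-7]},
    {"grip": 1,"dp": [0,0,0],"rotation": [0,0,-7]},
    {"grip": 1,"dp": [0,0,0],"rotation": [0,0,-7]},
    {"grip": 1,"dp": [0,0,0],"rotation": [0,0,-5]}
  ]
}}

```text
time_s: 7.4
tool_pos: [0.4713, -0.2415, 0.1764]
tool_rot: [-179.7, -0.9, 30.4]
force: [-0.9, 0.6, -1.2]
grip_width: 0.0006
```

```bash
python3 -c "
from h import *
go([.536,.074,.185],29.4)"
```

```text
t 7.4 pos [ 0.4713 -0.2415  0.1764] rot [-179.7   -0.9   30.4] F [-0.9  0.6 -1.2] w 0.0005947287028237609
dp [ 0.2155 -0.2394 -0.004 ] rot [-0.33 -0.86  1.  ]
```

{"api": "carry_out", "payload": {
  "plan": [
    {"grip": 1,"dp": [0.026,-0.029,-0.001],"rotation": [0,0,0]},
    {"grip": 1,"dp": [0.026,-0.029,-0.001],"rotation": [0,0,0]},
    {"grip": 1,"dp": [0.026,-0.029,-0.001],"rotation": [0,0,0]},
    {"grip": 1,"dp": [0.026,-0.029,-0.001],"rotation": [0,0,0]},
    {"grip": 1,"dp": [0.026,-0.029,-0.001],"rotation": [0,0,0]},
    {"grip": 1,"dp": [0.026,-0.029,-0.001],"rotation": [0,0,0]},
    {"grip": 1,"dp": [0.026,-0.029,-0.001],"rotation": [0,0,0]},
    {"grip": 1,"dp": [0.024,-0.029,0],"rotation": [0,0,0]}
  ]
}}

```text
time_s: 8.07
tool_pos: [0.5277, 0.0782, 0.1824]
tool_rot: [-179.6, -0.7, 31.4]
force: [1.0, -0.3, 0.5]
grip_width: 0.0008
```

{"api": "carry_out", "payload": {
  "plan": [
    {"grip": 1,"dp": [0,0,0],"rotation": [0,0,0]},
    {"grip": 1,"dp": [0,0,0],"rotation": [0,0,0]}
  ]
}}

```text
time_s: 8.23
tool_pos: [0.5262, 0.0944, 0.1802]
tool_rot: [-179.4, -0.7, 32.7]
force: [0.6, 0.8, -0.3]
grip_width: 0.0004
```

```bash
python3 -c "
from h import *
go([.536,.074,.072],29.4)"; python3 fr.py
```

```text
t 8.2333 pos [0.5262 0.0944 0.1802] rot [-179.4   -0.7   32.7] F [ 0.6  0.8 -0.3] w 0.0003988950370528219
dp [-0.004   0.0237  0.1079] rot [-0.64 -0.64  3.33]
t 8.2333 F [ 0.6  0.8 -0.3] pos [0.5262 0.0944 0.1802] rot [-179.4   -0.7   32.7]
in tool axes: radial 0.0345 lateral ccw 0.0534 -> implied handle deg if touching 75.8
```

{"api": "carry_out", "payload": {
  "plan": [
    {"grip": 1,"dp": [0,0.01,0.02],"rotation": [0,0,2]},
    {"grip": 1,"dp": [-0.002,0.008,0.025],"rotation": [0,0,1]},
    {"grip": 1,"dp": [-0.002,0.002,0.025],"rotation": [0,0,0]},
    {"grip": 1,"dp": [0,0,0.015],"rotation": [0,0,0]},
    {"grip": 1,"dp": [0,0,0.003],"rotation": [0,0,0]},
    {"grip": 1,"dp": [0,0,0],"rotation": [0,0,0]},
    {"grip": 1,"dp": [0,0,0],"rotation": [0,0,0]}
  ]
}}

```text
time_s: 8.82
tool_pos: [0.5313, 0.0843, 0.0861]
tool_rot: [-179.2, -0.5, 30.6]
force: [0.3, 0.8, -0.0]
grip_width: 0.0006
```

```bash
python3 -c "
from h import *
go([.536,.074,.072],29.4)"; python3 fr.py
```

```text
t 8.8167 pos [0.5313 0.0843 0.0861] rot [-179.2   -0.5   30.6] F [ 0.3  0.8 -0. ] w 0.0005769991675751095
dp [-0.0013  0.0115  0.014 ] rot [-0.85 -0.54  1.16]
t 8.8167 F [ 0.3  0.8 -0. ] pos [0.5313 0.0843 0.0861] rot [-179.2   -0.5   30.6]
in tool axes: radial 0.0318 lateral ccw 0.0434 -> implied handle deg if touching 67.6
```

{"api": "carry_out", "payload": {
  "plan": [
    {"grip": 1,"dp": [0,0,0.006],"rotation": [0,0,0]},
    {"grip": 1,"dp": [0,0,0.006],"rotation": [0,0,0]},
    {"grip": 1,"dp": [0,0,0.003],"rotation": [0,0,0]},
    {"grip": 1,"dp": [0,0,0],"rotation": [0,0,0]}
  ]
}}

```text
time_s: 9.15
tool_pos: [0.5336, 0.0857, 0.0731]
tool_rot: [-179.2, -0.9, 30.6]
force: [-0.6, 0.9, 0.1]
grip_width: 0.0002
```

```bash
python3 fr.py; python3 -c "
from h import *
X=env.get_obs()['tool_pos'];a=shot('scene','s5.png');u,v=proj('scene',X);print(u,v)
c=cv2.resize(a[130:230,220:320],(600,600),interpolation=cv2.INTER_CUBIC)
cv2.circle(c,(int((u-219.5)*6),int((v-129.5)*6)),2,(0,0,255),-1)
cv2.imwrite('pics/c5.png',c)"
```

```text
t 9.15 F [-0.6  0.9  0.1] pos [0.5336 0.0857 0.0731] rot [-179.2   -0.9   30.6]
in tool axes: radial 0.0345 lateral ccw 0.0434 -> implied handle deg if touching 65.8
279.25805350630594 196.12992184745687
```

View pics/c5.png

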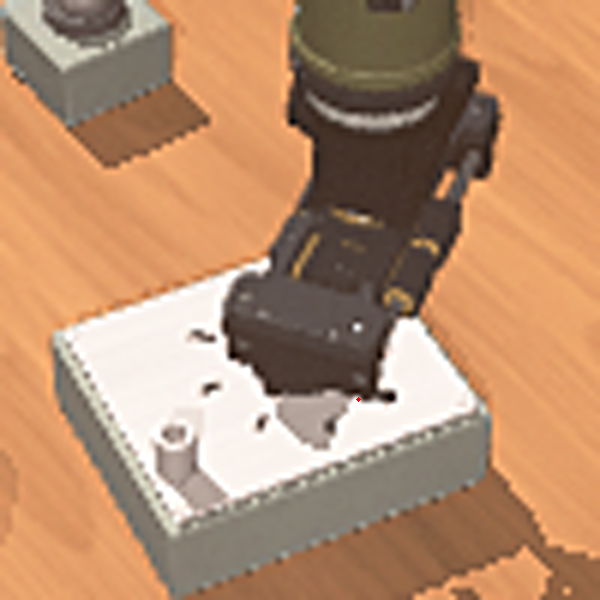

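The jaw block hides the tip at (358,400). A small downward probe onto the plate will give the real tip length.

{"api": "carry_out", "payload": {
  "plan": [
    {"grip": 1,"dp": [0,0,0.003],"rotation": [0,0,0]},
    {"grip": 1,"dp": [0,0,0.003],"rotation": [0,0,0]},
    {"grip": 1,"dp": [0,0,0.002],"rotation": [0,0,0]},
    {"grip": 1,"dp": [0,0,0],"rotation": [0,0,0]}
  ]
}}

```text
time_s: 9.53
tool_pos: [0.5347, 0.0861, 0.0656]
tool_rot: [-179.2, -1.0, 30.6]
force: [0.2, -0.6, 0.6]
grip_width: 0.0003
```

```bash
python3 fr.py
```

```text
t 9.5333 F [ 0.2 -0.6  0.6] pos [0.5347 0.0861 0.0656] rot [-179.2   -1.    30.6]
in tool axes: radial 0.0356 lateral ccw 0.0431 -> implied handle deg if touching 65.0
```

{"api": "carry_out", "payload": {
  "plan": [
    {"grip": 1,"dp": [0,0,0.003],"rotation": [0,0,0]},
    {"grip": 1,"dp": [0,0,0.002],"rotation": [0,0,0]},
    {"grip": 1,"dp": [0,0,0.002],"rotation": [0,0,0]}
  ]
}}

```text
time_s: 9.78
tool_pos: [0.5352, 0.0863, 0.0584]
tool_rot: [-179.2, -1.1, 30.6]
force: [0.4, 0.1, 0.4]
grip_width: 0.0006
```

```bash
python3 fr.py
```

```text
t 9.7833 F [0.4 0.1 0.4] pos [0.5352 0.0863 0.0584] rot [-179.2   -1.1   30.6]
in tool axes: radial 0.0361 lateral ccw 0.0431 -> implied handle deg if touching 64.6
```

{"api": "carry_out", "payload": {
  "plan": [
    {"grip": 1,"dp": [0,0,0.002],"rotation": [0,0,0]},
    {"grip": 1,"dp": [0,0,0.002],"rotation": [0,0,0]},
    {"grip": 1,"dp": [0,0,0.001],"rotation": [0,0,0]}
  ]
}}

```text
time_s: 10.03
tool_pos: [0.5349, 0.0863, 0.0524]
tool_rot: [-179.2, -1.0, 30.6]
force: [-0.9, 0.1, 0.4]
grip_width: 0.0004
```

{"api": "carry_out", "payload": {
  "plan": [
    {"grip": 1,"dp": [0,0,0.002],"rotation": [0,0,0]},
    {"grip": 1,"dp": [0,0,0.002],"rotation": [0,0,0]}
  ]
}}

```text
time_s: 10.2
tool_pos: [0.5351, 0.0865, 0.0482]
tool_rot: [-179.2, -1.0, 30.6]
force: [0.6, -0.6, 0.1]
grip_width: 0.0003
```

{"api": "carry_out", "payload": {
  "plan": [
    {"grip": 1,"dp": [0,0,0.002],"rotation": [0,0,0]},
    {"grip": 1,"dp": [0,0,0.001],"rotation": [0,0,0]}
  ]
}}

```text
time_s: 10.37
tool_pos: [0.535, 0.0865, 0.0446]
tool_rot: [-179.2, -1.0, 30.6]
force: [-0.2, -0.4, -0.5]
grip_width: 0.0001
```

```bash
python3 -c "
from h import *
X=env.get_obs()['tool_pos'];print(X,env.get_obs()['force']);a=shot('scene','s6.png');w=shot('wrist','w6.png')
u,v=proj('scene',X);print(u,v)
c=cv2.resize(a[130:230,220:320],(400,400),interpolation=cv2.INTER_CUBIC)
cv2.circle(c,(int((u-219.5)*4),int((v-129.5)*4)),2,(0,0,255),-1)
c=np.hstack([c,cv2.resize(w[100:300,150:350],(400,400))])
cv2.imwrite('pics/c6.png',c)"
```

```text
[0.53496876 0.08648128 0.04460583] [-0.16108401 -0.37048962 -0.52566035]
278.7313760628724 202.39889449044756
```

View pics/c6.png

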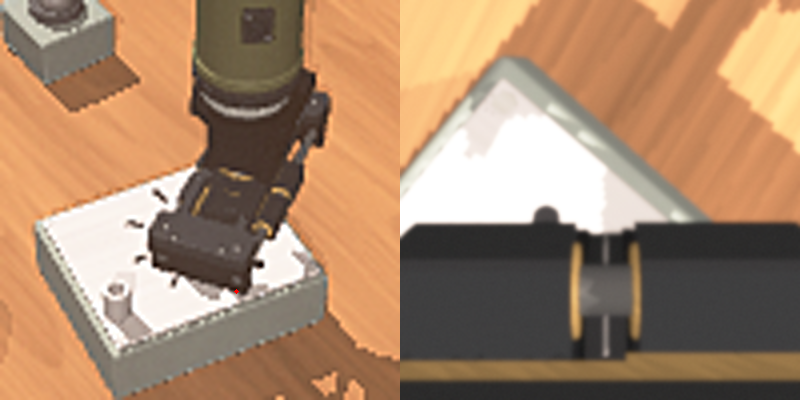

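{"api": "carry_out", "payload": {
  "plan": [
    {"grip": 1,"dp": [0,0,0.002],"rotation": [0,0,0]},
    {"grip": 1,"dp": [0,0,0.001],"rotation": [0,0,0]}
  ]
}}

```text
time_s: 10.63
tool_pos: [0.5353, 0.0866, 0.0418]
tool_rot: [-179.2, -1.0, 30.6]
force: [0.8, -0.4, 0.2]
grip_width: 0.0006
```

```bash
python3 -c "
from h import *
print(env.get_obs()['tool_pos'],env.get_obs()['force'])
for z in (.06,.045,.04): print(z,ray('wrist',222.5,207.5,z),ray('wrist',206,129,z))
import cv2
a=cv2.imread('pics/s2.png');d=cv2.imread('pics/s6.png')
"
```

```text
[0.53528546 0.08661876 0.04182027] [ 0.83222016 -0.3850531   0.22073313]
0.06 [0.51120288 0.08438607 0.06      ] [0.47643117 0.12501299 0.06      ]
0.045 [0.51220229 0.0797809  0.045     ] [0.47446775 0.12386956 0.045     ]
0.04 [0.51253543 0.07824584 0.04      ] [0.47381328 0.12348842 0.04      ]
```

{"api": "carry_out", "payload": {
  "plan": [
    {"grip": 1,"dp": [0,0,0.002],"rotation": [0,0,0]},
    {"grip": 1,"dp": [0,0,0.001],"rotation": [0,0,0]}
  ]
}}

```text
time_s: 10.8
tool_pos: [0.5354, 0.0867, 0.0386]
tool_rot: [-179.2, -1.1, 30.6]
force: [0.9, -0.8, -0.4]
grip_width: 0.0003
```

{"api": "carry_out", "payload": {
  "plan": [
    {"grip": 1,"dp": [0,0,0.001],"rotation": [0,0,0]},
    {"grip": 1,"dp": [0,0,0.001],"rotation": [0,0,0]}
  ]
}}

```text
time_s: 10.97
tool_pos: [0.5355, 0.0867, 0.0364]
tool_rot: [-179.2, -1.1, 30.6]
force: [-0.3, 0.7, -0.1]
grip_width: 0.0005
```

```bash
python3 -c "
from h import *
b=cv2.imread('pics/s2.png')
print(cv2.cvtColor(b,6)[84:114,226:242])
o=env.get_obs();T=o['tool_pos'];R=Ro.from_euler('xyz',o['tool_rot'],degrees=True);print(o['qpos'].round(2),o['effort'].round(1))
a=shot('scene','s7.png')
c=cv2.resize(a[110:230,220:340],(600,600),interpolation=cv2.INTER_CUBIC)
for d in([0,0,0],[0,0,-.019],[0,0,-.07],[-.095,0,-.07],[.095,0,-.07]):
  u,v=proj('scene',T+R.apply(d));print(d,u,v);cv2.circle(c,(int((u-219.5)*5),int((v-109.5)*5)),3,(0,0,255),-1)
cv2.imwrite('pics/c7.png',c)"
```

```text
[[ 51  51  52  53  50  51  67 110  29  57  49  52  53  47  49  47]
 [ 51  51  52  56  55  54  49  52  35  43  51  46  58  71  77  78]
 [ 53  59  42  47  45  46  44  47  40  39  41  31  87 108 107 106]
 [109 115  66  37  39  37  45  45  44  43  42  35  89  88  86  85]
 [109 110  60  37  39  39  55  50  51  39  39  46  92  86  84  83]
 [107 108 114  35  39  41  53  51  53  41  40  44  93  92  84  84]
 [107 109 114  68  42  41  54  52  55  43  38  66  98  86  89  86]
 [105 108 115  66  35  41  52  52  54  40  36  71  82  78  81  84]
 [101 103 110 118  35  41  50  48  53  43  37  86 102  98  99  93]
 [102 102 107 115  47  40  56  46  56  44  43  91  86  82  81  75]
 [104 102 103 112  46  37  54  49  53  43  46  90  85  74  70  66]
 [102 100 105 111  41  38  50  51  54  38  57  84  91  91 168 160]
 [102 102 103 111  44  42  48  53  54  37  51 164 174 170 170 167]
 [102 101 106 110  68  43  49  57  54  40  99 186 178 170 170 163]
 [110 103 103 109  65  41  49  53  54  36  89 165 157 151 148 147]
 [110 109 104 106 112  39  44  50  49  32  83 157 153 148 144 164]
 [112 111 110 107 111  41  4
[... 567 characters left out ...]
71 169]
 [108 112 111  87  75  97 178 172 169 171 172 174 179 180 174 170]
 [ 97  77  77  71  83  80 167 179 172 170 168 169 174 179 180 173]
 [165 171 172 176 186 120  85 190 179 175 171 166 168 169 177 180]
 [217 212 214 204 134 141  97 110 190 184 178 175 167 170 169 174]
 [172 170 166 162  98 115 118  73 114 104 184 177 174 170 170 166]]
[-38.69  13.49  30.8  110.31  -9.45  57.7   27.03] [ -0.  -35.3   3.8 -27.   -0.1   0.   -0. ]
[0, 0, 0] 278.55584936120744 204.19162621163602
[0, 0, -0.019] 278.74762667770557 200.19487276014294
[0, 0, -0.07] 279.2836950758403 189.0228881917726
[-0.095, 0, -0.07] 289.6253220180723 169.32885117702457
[0.095, 0, -0.07] 267.8812322031631 210.73712398157465
```

View pics/c7.png

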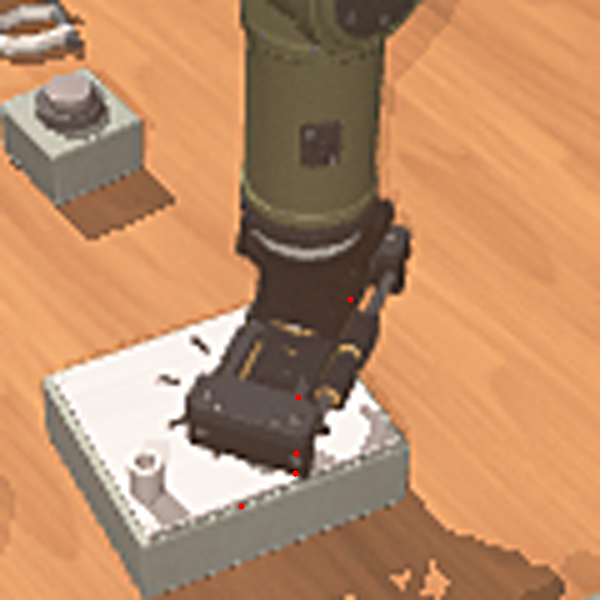

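The pixel profile in s2 puts the real fingertip about 27 mm short of the reported TCP, at row 100.5 against a predicted 107. That explains the missing contact, and it also means my first pass cleared the handle top completely. I'll finish the probe to confirm.

{"api": "carry_out", "payload": {
  "plan": [
    {"grip": 1,"dp": [0,0,0.0015],"rotation": [0,0,0]},
    {"grip": 1,"dp": [0,0,0.0015],"rotation": [0,0,0]}
  ]
}}

```text
time_s: 11.18
tool_pos: [0.5355, 0.0868, 0.0332]
tool_rot: [-179.2, -1.1, 30.6]
force: [-0.3, -0.6, -0.1]
grip_width: 0.0004
```

{"api": "carry_out", "payload": {
  "plan": [
    {"grip": 1,"dp": [0,0,0.0015],"rotation": [0,0,0]},
    {"grip": 1,"dp": [0,0,0.001],"rotation": [0,0,0]}
  ]
}}

```text
time_s: 11.35
tool_pos: [0.5356, 0.0869, 0.0303]
tool_rot: [-179.2, -1.1, 30.6]
force: [-0.3, -0.6, -0.4]
grip_width: 0.0004
```

{"api": "carry_out", "payload": {
  "plan": [
    {"grip": 1,"dp": [0,0,0.0015],"rotation": [0,0,0]},
    {"grip": 1,"dp": [0,0,0.0015],"rotation": [0,0,0]}
  ]
}}

```text
time_s: 11.52
tool_pos: [0.5356, 0.087, 0.0293]
tool_rot: [-179.2, -1.0, 30.6]
force: [-7.9, -1.2, 20.8]
grip_width: 0.0006
```

{"api": "carry_out", "payload": {
  "plan": [
    {"grip": 1,"dp": [0,0,0.0015],"rotation": [0,0,0]},
    {"grip": 1,"dp": [0,0,0.0015],"rotation": [0,0,0]}
  ]
}}

```text
time_s: 11.68
tool_pos: [0.5356, 0.087, 0.0294]
tool_rot: [-179.0, -1.0, 30.6]
force: [-5.4, -1.2, 12.1]
grip_width: 0.0
```

Contact came at reported z 0.0295, so the true tip is about 30 mm above the reported TCP. I'll lift to a true tip height of about 0.08 (reported 0.05) and push.

{"api": "carry_out", "payload": {
  "plan": [
    {"grip": 1,"dp": [-0.002,0,-0.008],"rotation": [0,0,0]},
    {"grip": 1,"dp": [-0.002,0,-0.008],"rotation": [0,0,0]},
    {"grip": 1,"dp": [-0.001,0.004,-0.002],"rotation": [0,0,0]},
    {"grip": 1,"dp": [0,0.006,0],"rotation": [0,0,0]},
    {"grip": 1,"dp": [0,0.005,0],"rotation": [0,0,0]},
    {"grip": 1,"dp": [0,0,0],"rotation": [0,0,0]}
  ]
}}

```text
time_s: 12.18
tool_pos: [0.54, 0.0696, 0.0495]
tool_rot: [-179.1, -1.2, 30.6]
force: [-0.7, -0.1, 0.7]
grip_width: 0.0007
```

```bash
python3 fr.py
```

```text
t 12.1833 F [-0.7 -0.1  0.7] pos [0.54   0.0696 0.0495] rot [-179.1   -1.2   30.6]
in tool axes: radial 0.0318 lateral ccw 0.0262 -> implied handle deg if touching 48.0
```

{"api": "carry_out", "payload": {
  "plan": [
    {"grip": 1,"dp": [0,0.004,0],"rotation": [0,0,0]},
    {"grip": 1,"dp": [0,0.003,0],"rotation": [0,0,0]},
    {"grip": 1,"dp": [0,0.002,0],"rotation": [0,0,0]}
  ]
}}

```text
time_s: 12.43
tool_pos: [0.5444, 0.0616, 0.0485]
tool_rot: [-179.0, -1.1, 30.6]
force: [-4.3, 4.5, 3.7]
grip_width: 0.0007
```

{"api": "carry_out", "payload": {
  "plan": [
    {"grip": 1,"dp": [0,0.002,0],"rotation": [0,0,1]},
    {"grip": 1,"dp": [0,0.002,0],"rotation": [0,0,1]},
    {"grip": 1,"dp": [0,0.002,0],"rotation": [0,0,1]}
  ]
}}

```text
time_s: 12.68
tool_pos: [0.545, 0.062, 0.0483]
tool_rot: [-178.4, -0.9, 27.6]
force: [-3.3, 4.2, 4.1]
grip_width: 0.0003
```

```bash
python3 fr.py
```

```text
t 12.6833 F [-3.3  4.2  4.1] pos [0.545  0.062  0.0483] rot [-178.4   -0.9   27.6]
in tool axes: radial 0.0312 lateral ccw 0.0189 -> implied handle deg if touching 33.6
```

{"api": "carry_out", "payload": {
  "plan": [
    {"grip": 1,"dp": [0,0.003,-0.001],"rotation": [0,0,0]},
    {"grip": 1,"dp": [0,0.004,0],"rotation": [0,0,1]},
    {"grip": 1,"dp": [0,0.004,0],"rotation": [0,0,2]}
  ]
}}

```text
time_s: 12.93
tool_pos: [0.5477, 0.0593, 0.0483]
tool_rot: [-177.8, -0.7, 24.7]
force: [-0.8, 4.9, 2.4]
grip_width: 0.0003
```

```bash
python3 fr.py
```

```text
t 12.9333 F [-0.8  4.9  2.4] pos [0.5477 0.0593 0.0483] rot [-177.8   -0.7   24.7]
in tool axes: radial 0.0316 lateral ccw 0.0169 -> implied handle deg if touching 27.2
```

{"api": "carry_out", "payload": {
  "plan": [
    {"grip": 1,"dp": [0,0.004,0],"rotation": [-1,0,2]},
    {"grip": 1,"dp": [0,0.004,0],"rotation": [-1,0,2]},
    {"grip": 1,"dp": [0,0.004,0],"rotation": [-1,0,3]},
    {"grip": 1,"dp": [0,0.004,0],"rotation": [-1,0,3]}
  ]
}}

```text
time_s: 13.27
tool_pos: [0.5548, 0.0462, 0.0477]
tool_rot: [178.4, -0.9, 14.2]
force: [-3.4, 8.1, 0.3]
grip_width: 0.0003
```

```bash
python3 fr.py
```

```text
t 13.2667 F [-3.4  8.1  0.3] pos [0.5548 0.0462 0.0477] rot [178.4  -0.9  14.2]
in tool axes: radial 0.0317 lateral ccw 0.0078 -> implied handle deg if touching -0.2
```

{"api": "carry_out", "payload": {
  "plan": [
    {"grip": 1,"dp": [0,0.002,0],"rotation": [0.5,0,3]},
    {"grip": 1,"dp": [0,0.001,0],"rotation": [0.5,0,3]},
    {"grip": 1,"dp": [0,0,0],"rotation": [0,0,0]}
  ]
}}

```text
time_s: 13.52
tool_pos: [0.5561, 0.0478, 0.0478]
tool_rot: [179.7, -1.1, 8.1]
force: [-1.2, 0.3, 0.0]
grip_width: -0.0001
```

```bash
python3 fr.py
```

```text
t 13.5167 F [-1.2  0.3  0. ] pos [0.5561 0.0478 0.0478] rot [179.7  -1.1   8.1]
in tool axes: radial 0.0322 lateral ccw 0.0126 -> implied handle deg if touching 2.7
```

{"api": "carry_out", "payload": {
  "plan": [
    {"grip": 1,"dp": [0,0.002,0],"rotation": [0,0.5,4]},
    {"grip": 1,"dp": [0,0.002,0],"rotation": [0,0.5,4]},
    {"grip": 1,"dp": [0,0.002,0],"rotation": [0,0,4]},
    {"grip": 1,"dp": [0,0.002,0],"rotation": [0,0,4]},
    {"grip": 1,"dp": [0,0.002,0],"rotation": [0,0,3]}
  ]
}}

```text
time_s: 13.93
tool_pos: [0.5609, 0.0448, 0.0484]
tool_rot: [-179.2, -2.6, -11.1]
force: [0.8, 5.3, -1.4]
grip_width: 0.0007
```

```bash
python3 fr.py
```

```text
t 13.9333 F [ 0.8  5.3 -1.4] pos [0.5609 0.0448 0.0484] rot [-179.2   -2.6  -11.1]
in tool axes: radial 0.0315 lateral ccw 0.0205 -> implied handle deg if touching -2.4
```

{"api": "carry_out", "payload": {
  "plan": [
    {"grip": 1,"dp": [0,0.004,0],"rotation": [-0.5,-0.7,2]},
    {"grip": 1,"dp": [0,0.004,0],"rotation": [-0.5,-0.7,2]},
    {"grip": 1,"dp": [0,0.004,0],"rotation": [-0.5,-0.7,3]}
  ]
}}

```text
time_s: 14.18
tool_pos: [0.5603, 0.0396, 0.0481]
tool_rot: [179.9, -0.6, -18.0]
force: [2.3, 3.8, -1.6]
grip_width: 0.0006
```

```bash
sed -i 's/\.0155/.019/' fr.py; python3 fr.py
```

```text
t 14.1833 F [ 2.3  3.8 -1.6] pos [0.5603 0.0396 0.0481] rot [179.9  -0.6 -18. ]
in tool axes: radial 0.0299 lateral ccw 0.0189 -> implied handle deg if touching -18.1
```

{"api": "carry_out", "payload": {
  "plan": [
    {"grip": 1,"dp": [0.0005,0.004,0],"rotation": [0,0,3]},
    {"grip": 1,"dp": [0.0005,0.004,0],"rotation": [-0.5,0,3]}
  ]
}}

```text
time_s: 14.35
tool_pos: [0.5604, 0.0334, 0.0481]
tool_rot: [179.5, -0.8, -24.0]
force: [0.8, 0.1, -0.3]
grip_width: 0.0006
```

```bash
python3 fr.py
```

```text
t 14.35 F [ 0.8  0.1 -0.3] pos [0.5604 0.0334 0.0481] rot [179.5  -0.8 -24. ]
in tool axes: radial 0.0303 lateral ccw 0.0164 -> implied handle deg if touching -29.1
```

{"api": "carry_out", "payload": {
  "plan": [
    {"grip": 1,"dp": [0,0.002,0],"rotation": [0,0,2]},
    {"grip": 1,"dp": [0,0.001,0],"rotation": [0,0,2]},
    {"grip": 1,"dp": [0,0,0],"rotation": [0,0,0]}
  ]
}}

```text
time_s: 14.6
tool_pos: [0.5599, 0.0274, 0.0476]
tool_rot: [179.3, -1.0, -28.1]
force: [0.3, -0.6, -0.3]
grip_width: 0.0004
```

```bash
python3 fr.py
```

```text
t 14.6 F [ 0.3 -0.6 -0.3] pos [0.5599 0.0274 0.0476] rot [179.3  -1.  -28.1]
in tool axes: radial 0.0316 lateral ccw 0.013 -> implied handle deg if touching -39.6
```

Zero force at about -40 deg implied means it has snapped to four. Backing off, lifting and moving toward the button.

{"api": "carry_out", "payload": {
  "plan": [
    {"grip": 1,"dp": [0,-0.008,-0.002],"rotation": [0,0,0]},
    {"grip": 1,"dp": [0,-0.005,-0.02],"rotation": [0,0,0]},
    {"grip": 1,"dp": [0,0,-0.03],"rotation": [0,0,0]},
    {"grip": 1,"dp": [0,0,-0.03],"rotation": [0,0,0]},
    {"grip": 1,"dp": [0,0,-0.015],"rotation": [0,0,0]},
    {"grip": 1,"dp": [0,0,0],"rotation": [0,0,0]},
    {"grip": 1,"dp": [0,0,0],"rotation": [0,0,0]}
  ]
}}

```text
time_s: 15.18
tool_pos: [0.5663, 0.0406, 0.1471]
tool_rot: [179.0, -1.1, -27.5]
force: [-0.5, -0.1, -0.5]
grip_width: 0.0005
```

{"api": "carry_out", "payload": {
  "plan": [
    {"grip": 1,"dp": [0.006,0.04,-0.001],"rotation": [0,0,0]},
    {"grip": 1,"dp": [0.006,0.04,-0.001],"rotation": [0,0,0]},
    {"grip": 1,"dp": [0.006,0.04,-0.001],"rotation": [0,0,0]},
    {"grip": 1,"dp": [0.006,0.04,-0.001],"rotation": [0,0,0]},
    {"grip": 1,"dp": [0.006,0.04,-0.001],"rotation": [0,0,0]},
    {"grip": 1,"dp": [0.006,0.04,-0.001],"rotation": [0,0,0]},
    {"grip": 1,"dp": [0.006,0.03,-0.001],"rotation": [0,0,0]},
    {"grip": 1,"dp": [0,0,0],"rotation": [0,0,0]}
  ]
}}

```text
time_s: 15.85
tool_pos: [0.475, -0.2239, 0.1517]
tool_rot: [178.5, -0.8, -26.4]
force: [-0.9, 0.6, 0.3]
grip_width: 0.0006
```

```bash
python3 -c "
from h import *
go([.45,-.287,.16],-25)
b=shot('top','t8.png');w=shot('wrist','w8.png')
# handle line: greenish-white on dark disc
c=b[195:235,225:265].astype(int)
hsv=cv2.cvtColor(b,cv2.COLOR_BGR2HSV)
A=np.array([.526,.0308])
P=[]
for v in range(190,242):
  for u in range(222,275):
    X=ray('top',u,v,.1)[:2]
    if np.hypot(*(X-A))<.037 and b[v,u].max()>110: P.append(X-A)
P=np.array(P);m=P.mean(0);print(len(P),m,'dir deg',np.degrees(np.arctan2(m[1],m[0])),'expected four -50.6')
# sleeve and loose things shift: compare with first frame
a=cv2.imread('pics/top0.png')
o=np.hstack([cv2.resize(b[165:255,205:295],(400,400),interpolation=cv2.INTER_CUBIC),cv2.resize(w,(400,400))]);cv2.imwrite('pics/c8.png',o)"
```

```text
t 15.85 pos [ 0.475  -0.2239  0.1517] rot [178.5  -0.8 -26.4] F [-0.9  0.6  0.3] w 0.0005854510797497575
dp [ 0.0058  0.0678 -0.0065] rot [ 1.46 -0.79 -1.42]
202 [ 0.0023807  -0.00148352] dir deg -31.92895995962016 expected four -50.6
```

View pics/c8.png

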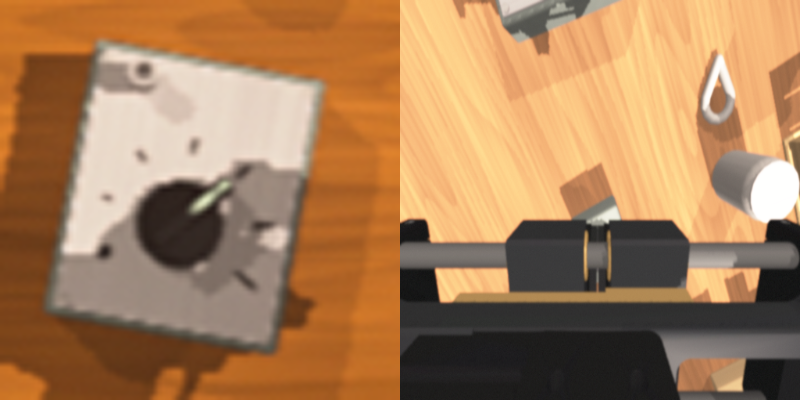

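The handle line now points at (240,170), which is mark four: dot (103,250), one (107,198), two (140,155), three (195,145). The sleeve is unmoved. Now the button.

{"api": "carry_out", "payload": {
  "plan": [
    {"grip": 1,"dp": [0.002,0.02,0],"rotation": [0.7,-0.4,0]},
    {"grip": 1,"dp": [0.002,0.02,0],"rotation": [0.7,-0.4,0]},
    {"grip": 1,"dp": [0.001,0.012,0],"rotation": [0,0,0]},
    {"grip": 1,"dp": [0,0.006,0.005],"rotation": [0,0,0]},
    {"grip": 1,"dp": [0,0,0.01],"rotation": [0,0,0]},
    {"grip": 1,"dp": [0,0,0.015],"rotation": [0,0,0]},
    {"grip": 1,"dp": [0,0,0.01],"rotation": [0,0,0]},
    {"grip": 1,"dp": [0,0,0],"rotation": [0,0,0]}
  ]
}}

```text
time_s: 16.62
tool_pos: [0.4612, -0.2565, 0.1018]
tool_rot: [-179.7, 0.6, -24.6]
force: [0.2, 1.2, 0.2]
grip_width: 0.0006
```

```bash
python3 -c "
from h import *
a=cv2.imread('pics/top0.png');s=a[225:256,336:368]
hsv=cv2.cvtColor(s,cv2.COLOR_BGR2HSV)
m=((hsv[...,2]<120)&(hsv[...,1]<110)).astype(np.uint8);n,l,st,ce=cv2.connectedComponentsWithStats(m);print(st,ce+[336,225])
# button top: reddish grey
d=s.astype(int);m2=((d[...,2]-d[...,1]>5)&(d[...,2]-d[...,0]<35)&(d[...,2]>110)).astype(np.uint8);n,l,st,ce=cv2.connectedComponentsWithStats(m2);k=1+st[1:,4].argmax();print(st[k],ce[k]+[336,225],ray('top',*(ce[k]+[336,225]),.072))
go([.45,-.287,.05],-25)"
```

```text
[[  0   0  32  31 700]
 [  0   2  25  26 288]
 [ 13  28   4   1   4]] [[354.11       239.90285714]
 [345.17013889 240.05555556]
 [350.5        253.        ]]
[ 11  10  13  11 107] [352.8317757  239.82242991] [ 0.45139559 -0.28762178  0.072     ]
t 16.6167 pos [ 0.4612 -0.2565  0.1018] rot [-179.7    0.6  -24.6] F [0.2 1.2 0.2] w 0.0005513687694928788
dp [0.0031 0.0326 0.0516] rot [-0.31  0.62  0.38]
```

{"api": "carry_out", "payload": {
  "plan": [
    {"grip": 1,"dp": [0.002,0.015,0],"rotation": [0,0,0]},
    {"grip": 1,"dp": [0.001,0.014,0],"rotation": [0,0,0]},
    {"grip": 1,"dp": [0.001,0.006,0],"rotation": [0,0,0]},
    {"grip": 1,"dp": [0,0,0.01],"rotation": [0,0,0]},
    {"grip": 1,"dp": [0,0,0.01],"rotation": [0,0,0]},
    {"grip": 1,"dp": [0,0,0.01],"rotation": [0,0,0]},
    {"grip": 1,"dp": [0,0,0],"rotation": [0,0,0]}
  ]
}}

```text
time_s: 17.2
tool_pos: [0.4528, -0.2808, 0.0653]
tool_rot: [-179.5, 0.9, -23.9]
force: [0.4, 0.3, -0.1]
grip_width: 0.0006
```

```bash
python3 -c "
from h import *
go([.4514,-.2876,.05],-25)"
```

```text
t 17.2 pos [ 0.4528 -0.2808  0.0653] rot [-179.5    0.9  -23.9] F [ 0.4  0.3 -0.1] w 0.0005516372314355365
dp [0.0017 0.0069 0.0152] rot [-0.46  0.95  1.12]
```

{"api": "carry_out", "payload": {
  "plan": [
    {"grip": 1,"dp": [0.001,0.004,0.004],"rotation": [0,0,0]},
    {"grip": 1,"dp": [0.001,0.003,0.005],"rotation": [0,0,0]},
    {"grip": 1,"dp": [0,0,0.005],"rotation": [0,0,0]},
    {"grip": 1,"dp": [0,0,0],"rotation": [0,0,0]}
  ]
}}

```text
time_s: 17.53
tool_pos: [0.4516, -0.2866, 0.0485]
tool_rot: [-179.5, 1.1, -23.7]
force: [0.5, 0.9, 0.7]
grip_width: 0.0004
```

{"api": "carry_out", "payload": {
  "plan": [
    {"grip": 1,"dp": [0,0,0.003],"rotation": [0,0,0]},
    {"grip": 1,"dp": [0,0,0.003],"rotation": [0,0,0]},
    {"grip": 1,"dp": [0,0,0.003],"rotation": [0,0,0]}
  ]
}}

```text
time_s: 17.78
tool_pos: [0.4521, -0.287, 0.0395]
tool_rot: [-179.5, 1.0, -23.8]
force: [-0.7, 0.4, 1.7]
grip_width: 0.0003
```

Contact is starting. Pressing on down.

{"api": "carry_out", "payload": {
  "plan": [
    {"grip": 1,"dp": [0,0,0.004],"rotation": [0,0,0]},
    {"grip": 1,"dp": [0,0,0.004],"rotation": [0,0,0]},
    {"grip": 1,"dp": [0,0,0.003],"rotation": [0,0,0]}
  ]
}}

```text
time_s: 18.03
tool_pos: [0.4523, -0.287, 0.0348]
tool_rot: [-179.2, 1.1, -23.8]
force: [-10.0, 8.1, 33.5]
grip_width: 0.0008
```

{"api": "carry_out", "payload": {
  "plan": [
    {"grip": 1,"dp": [0,0,0.004],"rotation": [0,0,0]},
    {"grip": 1,"dp": [0,0,0.004],"rotation": [0,0,0]}
  ]
}}

```text
time_s: 18.2
tool_pos: [0.4523, -0.2868, 0.0348]
tool_rot: [-178.8, 1.3, -23.8]
force: [-11.8, 8.2, 36.4]
grip_width: 0.0005
```

It has bottomed out: it stalls at 0.0348, about 6 mm below first contact. Releasing.

{"api": "carry_out", "payload": {
  "plan": [
    {"grip": 1,"dp": [0,0,-0.005],"rotation": [0,0,0]},
    {"grip": 1,"dp": [0,0,-0.015],"rotation": [0,0,0]},
    {"grip": 1,"dp": [0,0,-0.025],"rotation": [0,0,0]},
    {"grip": 1,"dp": [0,0,-0.03],"rotation": [0,0,0]},
    {"grip": 1,"dp": [0,0,-0.02],"rotation": [0,0,0]},
    {"grip": 1,"dp": [0,0,0],"rotation": [0,0,0]},
    {"grip": 1,"dp": [0,0,0],"rotation": [0,0,0]},
    {"grip": 1,"dp": [0,0,0],"rotation": [0,0,0]}
  ]
}}

```text
time_s: 18.87
tool_pos: [0.4543, -0.2901, 0.1348]
tool_rot: [-178.6, 1.1, -23.8]
force: [-0.0, -0.2, -0.6]
grip_width: 0.0004
```

```bash
python3 -c "
from h import *
go([.4514,-.2876,.15],-25)
b=shot('top','t9.png');s=shot('scene','s9.png');t8=cv2.imread('pics/t8.png');t0=cv2.imread('pics/top0.png');s0=cv2.imread('pics/sc0.png')
d=lambda x,y,r:cv2.absdiff(x,y)[r[1]:r[3],r[0]:r[2]].mean().round(1)
print('handle t8->t9',d(t8,b,(232,198,262,230)))
X=lambda im:None
names=dict(hammer=(80,165,130,260),bobbin=(138,145,172,175),screwdriver=(220,128,296,145),thimble=(305,155,336,178),can=(340,150,376,180),shackle=(380,245,410,275),sleeve=(225,172,248,190))
for k,r in names.items(): print(k,d(t0,b,r))
u,v=proj('scene',(.4514,-.2876,.072));u=int(u);v=int(v);print('button scene diff',d(s0,s,(u-7,v-5,u+8,v+8)),d(cv2.imread('pics/s2.png'),s,(u-7,v-5,u+8,v+8)))
"
```

```text
t 18.8667 pos [ 0.4543 -0.2901  0.1348] rot [-178.6    1.1  -23.8] F [-0.  -0.2 -0.6] w 0.0004376086877783127
dp [-0.004  -0.0015 -0.0151] rot [-1.42  1.16  1.16]
handle t8->t9 21.3
hammer 9.3
bobbin 9.3
screwdriver 8.1
thimble 8.9
can 9.7
shackle 43.7
sleeve 12.1
button scene diff 4.3 1.1
```

```bash
python3 -c "
from h import *
b=cv2.imread('pics/t9.png').astype(int)
for f in('top0','t8','t9'):
  b=cv2.imread(f'pics/{f}.png').astype(int);P=[]
  for v in range(190,242):
    for u in range(222,275):
      X=ray('top',u,v,.1)[:2]-[.526,.0308]
      c=b[v,u]
      if np.hypot(*X)<.04 and c[1]-c[2]>5 and c[1]>90:P.append(X)
  m=np.mean(P,0);print(f,len(P),'handle dir',np.degrees(np.arctan2(m[1],m[0])).round(1))
s0=cv2.imread('pics/sc0.png');s9=cv2.imread('pics/s9.png')
for k,X in dict(shackle=(.42,-.37,.01),sleeve=(.627,.0546,.075)).items():
  u,v=map(int,proj('scene',X));t=s0[v-12:v+12,u-14:u+14]
  r=cv2.matchTemplate(s9[v-20:v+20,u-22:u+22],t,cv2.TM_CCOEFF_NORMED);_,q,_,p=cv2.minMaxLoc(r);print(k,(u,v),'best',q,'shift',p[0]-8,p[1]-8)
"
```

```text
return _methods._mean(a, axis=axis, dtype=dtype,
  ret = ret.dtype.type(ret / rcount)
Traceback (most recent call last):
IndexError: invalid index to scalar variable.
```

```bash
python3 -c "
from h import *
for f in('top0','t8','t9'):
  b=cv2.imread(f'pics/{f}.png').astype(int);P=[]
  for v in range(190,242):
    for u in range(222,275):
      X=ray('top',u,v,.1)[:2]-[.526,.0308]
      c=b[v,u]
      if np.hypot(*X)<.042 and c[1]-c[2]>=0 and c[1]>90:P.append(X)
  m=np.mean(P,0) if P else (0,0);print(f,len(P),'handle dir',np.degrees(np.arctan2(m[1],m[0])).round(1))
s0=cv2.imread('pics/sc0.png');s9=cv2.imread('pics/s9.png')
for k,X in dict(shackle=(.42,-.37,.01),sleeve=(.627,.0546,.075)).items():
  u,v=map(int,proj('scene',X));t=s0[v-12:v+12,u-14:u+14]
  r=cv2.matchTemplate(s9[v-20:v+20,u-22:u+22],t,cv2.TM_CCOEFF_NORMED);_,q,_,p=cv2.minMaxLoc(r);print(k,(u,v),'best',q,'shift',p[0]-8,p[1]-8)
"
```

```text
Traceback (most recent call last):
  File "h.py", line 4, in ray
    p=p or env.camera_params(cam); R=np.array(p["R"]);t=np.array(p["t"])
           ~~~~~~~~~~~~~~~~~^^^^^
ValueError: time passes only in moves, steps and waits
```

{"api": "carry_out", "payload": {
  "plan": [
    {"grip": 1,"dp": [0,0,-0.01],"rotation": [0,0,0]},
    {"grip": 1,"dp": [0,0,0],"rotation": [0,0,0]},
    {"grip": 1,"dp": [0,0,0],"rotation": [0,0,0]}
  ]
}}

```text
time_s: 19.22
tool_pos: [0.4521, -0.2891, 0.1423]
tool_rot: [-178.6, 1.6, -23.8]
force: [0.0, 0.3, -0.3]
grip_width: 0.0005
```

```bash
python3 -c "
from h import *
p=env.camera_params('top');u0,v0=map(int,proj('scene',(.42,-.37,.01)))
for f in('top0','t8','t9'):
  b=cv2.imread(f'pics/{f}.png').astype(int);P=[]
  for v in range(190,242):
    for u in range(222,275):
      X=ray('top',u,v,.1,p)[:2]-[.526,.0308]
      c=b[v,u]
      if np.hypot(*X)<.042 and c[1]-c[2]>=0 and c[1]>90:P.append(X)
  m=np.mean(P,0) if P else (0,0);print(f,len(P),'handle dir',np.degrees(np.arctan2(m[1],m[0])).round(1))
s0=cv2.imread('pics/sc0.png');s9=cv2.imread('pics/s9.png')
t=s0[v0-12:v0+12,u0-14:u0+14]
r=cv2.matchTemplate(s9[v0-20:v0+20,u0-22:u0+22],t,cv2.TM_CCOEFF_NORMED);_,q,_,pp=cv2.minMaxLoc(r);print('shackle',q,'shift',pp[0]-8,pp[1]-8)
"
```

```text
top0 19 handle dir 30.8
t8 15 handle dir -47.2
t9 18 handle dir -47.0
shackle 0.9993841052055359 shift 0 0
```

The handle is at four (-47 deg measured, unchanged since before the press), the shackle hasn't moved, and the button's picture matches the unpressed one. Handing in.

```bash
python3 -c "
from h import *
print(env.sign_off())"
```

```text
the job is handed in; nothing more can be done
None
```

I pushed the selector from speed two to speed four with the shut fingertips, one click at a time. I then pressed the start button fully down, let it come up, and handed the job in. The hand-in gave no verdict.

**Selector:** The handle measured -47° in the top view both before and after the press; speed four is about -50.6°. The last viewed picture also shows it at the fourth mark.

**Button:** It stalled about 6 mm below first contact, at about 36 N upward, and the later picture matches the unpressed one. The hand was clear when I handed in, at about 0 N.

**Loose things:** The shackle matched its starting picture with zero shift, and the sleeve looked unmoved. The other five only had a coarse picture comparison (difference 8–10), with nothing clearly moved. The shackle's raw difference in the top view was high (44), which I put down to the arm blocking the view.

**What disagreed:**
- **Fingertip height:** The real fingertips ended about 30 mm above the reported TCP, which a touch on the plate confirmed. My first push therefore passed over the handle without touching it.
- **Possible rule break:** During that pass the grasp point crossed over the handle. By the real fingertips it was about 0.13 m up, above the 0.115 m limit. If the judge goes by the reported TCP, it was about 0.10 m, and the "handle between the fingers" rule may have been triggered.

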